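# Feed one capacitor through the hand-cranked feeder

### The job

On the component feeder, swing the black-handled trap lever all the way over so that the hopper's bottom opens and the capacitor drops into the lane, then swing the lever all the way back home so that the trap is shut and latched. Then turn the flywheel by its crank handle anticlockwise (seen from above) through exactly one revolution, stopping with the crank handle back in line with the index post, so that the pusher carries the capacitor out onto the outfeed and returns home. Do not touch the capacitor itself, leave the spare capacitor, reel and screwdriver where they are, and let go at the end.

Things in the scene. Friction and masses are not known exactly. Their poses are not given: they have to be found in the camera images.
- feeder: The fixed feeder: cream base plate 170 x 475 x 20 mm carrying an aluminium lane along its y axis. Origin on the table; the plate spans x -85..85, y -218..257 mm. At yaw 0, x points away from the robot; y points to the flywheel (axis at y 140 mm), z up. Lane floor at z 20 mm, low rails to z 46 mm, inside about x -31..28 mm.
- hopper_top (a point): Centre of the mouth of the hopper, an open-topped aluminium box over the lane (outside: feeder x -36..45, y -100..0 mm, top at z 178 mm); its bottom is the trap door at z 128 mm. Axes as the feeder's.
- outfeed (a point): Point on the lane floor (z 20 mm) of the outfeed, the open part of the lane beyond the hopper (feeder y -100..-200 mm, closed by an end stop), under the centre of the capacitor after a full stroke. Axes as the feeder's.
- pusher_face (a point): Centre of the face of the pusher, a steel head 50 x 34 mm on a rod. At feeder y 0 when home; the flywheel drives it 105 mm towards -y (to the outfeed) in the first half turn and back in the second.
- trap (a joint): Angle of the trap door and its lever (rad): 0 = shut and latched, lever all the way home at its stop, leaning 0.6 rad from upright towards the feeder's +x; grows to 1.6 = fully open, lever leaning 1.0 rad towards -x. Stiff hinge: stays where it is left, 3 to 4 N at the handle. The capacitor falls through well beyond half open.
- trap_hinge (a point): Fixed point on the trap's hinge axis (which runs along the feeder's y, at feeder x 31, z 128 mm), in the plane in which the centre of the lever handle moves (feeder y -143 mm). Axes as the feeder's.
- lever_grip (a point): Centre of the trap lever's handle: a black round bar, 18 mm in diameter and 70 mm long, parallel to the feeder's y axis, 100 mm from the hinge axis, overhanging the outfeed beside the hopper. It turns with the trap; free all round over the 55 mm farthest from the hopper.
- wheel (a joint): Angle of the flywheel (rad): 0 at the start with the crank handle in line with the index post, growing anticlockwise seen from above; 6.283 = one revolution. It cannot go below -0.15 (one-way) but can overrun one revolution. Friction of about 3 N at the handle holds it where it is left.
- wheel_axis (a point): Fixed point on the flywheel's vertical axis, at 126 mm height (that of the crank handle's centre). Its x axis points to the index post, a 12 mm steel pin 105 mm from the axis, just outside the rim: the home direction of the crank handle. The flywheel is dark steel with three spokes, 176 mm in diameter, top at z about 98 mm.
- crank_grip (a point): Centre of the crank handle: a black upright cylinder, 26 mm in diameter, spanning z 96..152 mm, 60 mm from the flywheel's axis. It spins freely on its own pin, so a gripper can hold it without turning.
- capacitor_center (a point): Centre of the capacitor: an aluminium can 46 mm in diameter and 76 mm long, 0.16 kg, lying along the feeder's y axis on the trap in the hopper at the start (z about 151 mm); lying in the lane its centre is at z 43 mm.
- capacitor: The same capacitor can; origin at its centre.
- spare: Bystander: a like capacitor standing on end, 46 mm in diameter, 80 mm tall; origin under its foot.
- reel: Bystander: black component reel lying flat, 170 mm in diameter, 17 mm thick; origin under its centre.
- screwdriver: Bystander: screwdriver, 180 mm long, lying on the table between robot and feeder.

How it is judged:
By the outcome, as a careful person would: the job done as asked, in the order asked, and still so for the second after the job is handed in, with the robot touching nothing.
It also fails if it takes over 67 s, if anything falls off the work surface, if the arm or the gripper's body presses on something with over 40 N, if the wrist force passes 120 N, or if a joint passes its speed limit or range.

### The arm

A 6-joint arm with a two-finger parallel gripper is mounted at the origin on the work surface. World frame = base frame: x ahead of the robot, y to its left, z up, the work surface at z = 0. Lengths are in m, angles in rad, forces in N, time in s.
With the tool pointing down it reaches from about 0.275 to 0.85 m from the base axis. Payload 5.2 kg.
Tool frame: the origin (TCP) lies at the very end of the fingers, on their centre line; the grasp point (between the pads) lies 19 mm behind it; z points along the fingers, y is the direction in which the jaws open and shut (so a half turn about z gives the same grasp; the last joint's range is limited). The gripper opens to 85 mm and grips with 20 to 120 N. Pads are 22 mm wide; open, the fingers measure 114 mm over their backs; the gripper's body (76 mm by 85 mm) begins 54 mm behind the grasp point. The pads swing forward as they close: fully open they stand 13 mm farther back than shut.
Start: joints at [0.957, 0.259, 1.535, -0, 1.348, -0.203], TCP at [0.22, 0.504, 0.231] pointing down, gripper open.
Joint ranges: [-3.14, 3.14], [-0.91, 2.08], [0.19, 2.58], [-1.22, 4.36], [0.22, 2.71], [-3.12, 3.12]. Speed limits (rad/s): [2.57, 2.57, 3.14, 3.14, 3.14, 3.14].

### API

Orientations are given as a rotation vector (axis times angle).
In Python, from bench import status, camera, camera_params, sign_off gives the robot as it stands.
- The arm moves only by the tool arm_command, never from a script. Its argument "commands" is a list of rows, each an object with "dp": the shift along the tool's x, y, z in m, a list of three; "dr": the turn, a rotation vector about the tool's x, y, z in degrees, a list of three; "hand": the closure, from 0 (fully open) to 1 (shut). A call has 1 to 12 rows; each row is the pose to reach, as a shift and turn from the pose commanded when the call began, along the tool's axes at that moment; what a row does not reach only later rows make up. A row lasts 1/12 s, in which the tool goes at most 41.7 mm and 7.16 degrees, less where a joint would pass 70% of its speed; a pose out of reach is approached as far as the arm can. A call with a gripper value outside its range is refused whole. The fingers move at their own pace and stop on an object; "grip_force" is the grip in N (left out, the last holds). Time passes only in rows, so rows that repeat a pose let the fingers close. It gives the time, the measured TCP pose, the force and the opening at its end, in the units of the state.
- status.get_obs(): the state, without advancing time (a new reading comes with each control period).
- camera(name): name is "scene" or "top" or "wrist"; returns (picture, depth): 384x512x3 uint8, blue, green, red; 384x512 float32, m along the optical axis (not along the pixel's ray), 0 where there is no reading.
- camera_params(name): a dict with "intrinsics" (3x3 intrinsics, pixels), "k1" (the pictures are not rectified: a ray, as slopes to the right and down, at radius r is drawn at 1 + k1 r^2 times it, then the intrinsics apply), "rvec" (rotation vector, rad) and "tvec" (3), from world to camera coordinates, as OpenCV has them; the wrist camera has in their place "T_tool_cam" (4x4, takes a point from camera to tool coordinates, whose origin is the TCP and whose axes are the flange's). Camera axes: x right, y down, z forward; pixel columns grow to the right and rows downward; lengths in m; the calibration is good to about 2 mm. A picture is of the moment at which its call begins: read the wrist's pose just before it. camera_params takes no time and is no camera call.
- sign_off(): hands the job in, once; it reports no verdict.
The state is a dict: "time": time; "joints": joint angles; "qd": joint speeds; "effort": joint torques, N m; "eef_pos": TCP position; "eef_rot": TCP orientation; "ft_force": force on the tool from outside, world axes, zero at the start; "moment": the same for the moment, N m; "grip_width": finger opening in m.
Only numpy, scipy, OpenCV 4.12 (cv2) and the standard library are available. Lean on these libraries where they do the work, as an engineer would, in place of code of your own. Each camera call takes 0.05 s, during which the arm holds its last target. There are 200 camera calls.

## Working session

There is one attempt and no reset: what is moved stays moved. The work goes in short steps, Python scripts to look and compute and a tool call to move; the robot and the scene stay as the last step left them, time stands still between calls to the robot, and variables do not carry over. Pictures are saved under pics/ and viewed, about 8 in all and at most 12, crops included, and the job is handed in when it is done.

Besides the shell and the picture viewer there is one more tool, called after "Request:" by a JSON object that holds its "method" and its "body". arm_command: Moves the arm, as the interface text tells. Its arguments: {"type":"object","properties":{"commands":{"type":"array"},"grip_force":{"type":"number"}},"required":["commands"]}

```bash
mkdir -p pics; cat > h.py <<'E'
import numpy as np, cv2
from bench import status, camera, camera_params, sign_off
from scipy.spatial.transform import Rotation as R
def cam(name):
    o=status.get_obs(); img,d=camera(name); p=camera_params(name)
    K=np.array(p["intrinsics"]);k1=p["k1"]
    if "rvec" in p:
        Rm=R.from_rotvec(np.ravel(p["rvec"])).as_matrix(); t=np.ravel(p["tvec"]); Rc=Rm.T; c=-Rm.T@t
    else:
        T=np.array(p["T_tool_cam"]); Rt=R.from_rotvec(o["eef_rot"]).as_matrix()
        Rc=Rt@T[:3,:3]; c=Rt@T[:3,3]+np.array(o["eef_pos"])
    return dict(img=img,d=d,K=K,k1=k1,Rc=Rc,c=c)
def rays(C,uv):
    uv=np.atleast_2d(np.array(uv,float))
    n=cv2.undistortPoints(uv[:,None],C["K"],np.array([C["k1"],0,0,0.]))[:,0]
    return np.c_[n,np.ones(len(n))]@C["Rc"].T
def onz(C,uv,z):
    r=rays(C,uv); return C["c"]+r*((z-C["c"][2])/r[:,2])[:,None]
def cloud(C):
    h,w=C["d"].shape; u,v=np.meshgrid(np.arange(w),np.arange(h))
    P=C["c"]+rays(C,np.c_[u.ravel(),v.ravel()])*C["d"].reshape(-1,1)
    P=P.reshape(h,w,3); P[C["d"]==0]=np.nan
    return P
def proj(C,P):
    q=(np.atleast_2d(P)-C["c"])@C["Rc"]; n=q[:,:2]/q[:,2:]; r2=(n**2).sum(1,keepdims=True)
    n=n*(1+C["k1"]*r2); return n@C["K"][:2,:2].T+C["K"][:2,2]
def save(n,C): cv2.imwrite("pics/"+n+".png",C["img"])
E
python3 - <<'E'
from h import *
o=status.get_obs(); print({k:np.round(v,3) for k,v in o.items()})
a=cam("top");b=cam("scene")
print(a["c"],a["Rc"].round(2),b["c"],b["Rc"].round(2))
save("top",a);save("scene",b)
E
```

```text
{'time': np.float64(0.0), 'joints': array([ 0.957,  0.259,  1.536, -0.   ,  1.348, -0.203]), 'qd': array([ 0.001, -0.   ,  0.002,  0.001,  0.   , -0.001]), 'effort': array([ 0.0000e+00, -4.4603e+01, -2.9057e+01, -0.0000e+00,  1.2000e-02,
       -0.0000e+00]), 'eef_pos': array([0.219, 0.504, 0.23 ]), 'eef_rot': array([-6.410e-01, -3.075e+00,  3.000e-03]), 'ft_force': array([-0.889,  0.599, -0.083]), 'moment': array([0.03 , 0.05 , 0.014]), 'grip_width': np.float64(0.085)}
[0.41184361 0.00546807 0.99491738] [[-0.01 -0.98  0.18]
 [-1.    0.01 -0.01]
 [ 0.   -0.18 -0.98]] [ 0.99397743 -0.11474341  0.80393203] [[ 0.21  0.81 -0.55]
 [ 0.98 -0.17  0.13]
 [ 0.01 -0.57 -0.82]]
```

View pics/top.png

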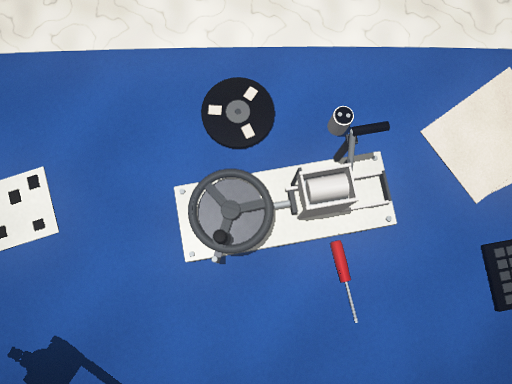

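View pics/scene.png

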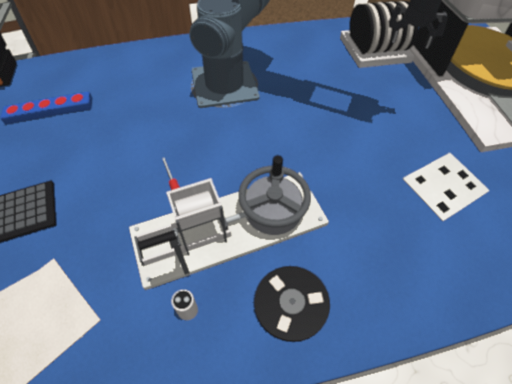

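The top view shows the feeder plate with corners near (176,186), (186,262), (397,223) and (378,152). The flywheel is at (231,210), the crank handle at (221,237), the index post at about (218,258), and the lever handle runs from (352,131) to (388,126). The spare is close to the lever at (342,116). The scene view agrees with this.

```bash
python3 - <<'E'
from h import *
for name in("top","scene"):
    C=cam(name);P=cloud(C);hsv=cv2.cvtColor(C["img"],cv2.COLOR_BGR2HSV)
    m=(abs(P[...,2]-0.02)<0.008)&(hsv[...,1]<90)&(hsv[...,2]>130)
    m=m.astype(np.uint8); m=cv2.morphologyEx(m,cv2.MORPH_OPEN,np.ones((3,3)))
    x=P[...,0]; m[(x<0.25)|(x>0.75)|(abs(P[...,1])>0.4)]=0
    ys,xs=np.nonzero(m); Q=onz(C,np.c_[xs,ys],0.02)[:,:2]
    (cx,cy),(w,h),a=cv2.minAreaRect((Q*1000).astype(np.float32)); box=cv2.boxPoints(((cx,cy),(w,h),a))
    print(name,len(Q),"rect",cx,cy,w,h,a); print(box.round(0).tolist())
    # clusters of dark things by height
    blk=(hsv[...,2]<60)&(P[...,2]>0.1)&(P[...,2]<0.24)&(x>0.25)&(x<0.75)&(abs(P[...,1])<0.35)
    n,l,s,c=cv2.connectedComponentsWithStats(blk.astype(np.uint8))
    for i in range(1,n):
        if s[i,4]>25:
            q=P[l==i]; print(" dark",s[i],c[i].round(0),"med",np.nanmedian(q,0).round(3),"p5",np.percentile(q,5,axis=0).round(3),"p95",np.percentile(q,95,axis=0).round(3))
    # wheel ring
    wz=(abs(P[...,2]-0.095)<0.012)&(hsv[...,1]<100)&(x>0.25)&(x<0.6)&(P[...,1]>-0.05)&(P[...,1]<0.25)
    q=P[wz][:,:2]*1000; print(" wheel",cv2.minEnclosingCircle(q.astype(np.float32)), np.median(P[wz][:,2]))
    sp=(P[...,2]>0.07)&(P[...,2]<0.09)&(x>0.55)&(P[...,1]<-0.05)
    if sp.sum(): print(" spare",np.median(P[sp],0),sp.sum())
E
```

```text
top 6592 rect 554.4927368164062 -80.818115234375 492.3624267578125 366.67449951171875 71.31269073486328
[[302.0, -255.0], [649.0, -373.0], [807.0, 94.0], [460.0, 211.0]]
 dark [352 122  38  19 328] [370. 128.] med [ 0.666 -0.223  0.217] p5 [ 0.657 -0.255  0.212] p95 [ 0.675 -0.194  0.22 ]
 dark [340 139   9  14  63] [344. 147.] med [ 0.653 -0.192  0.13 ] p5 [ 0.651 -0.2    0.102] p95 [ 0.661 -0.189  0.173]
 dark [213 230  15  14 100] [221. 236.] med [0.478 0.051 0.15 ] p5 [0.467 0.043 0.108] p95 [0.488 0.066 0.152]
 wheel ((522.7442626953125, 36.72810363769531), 96.66272735595703) 0.09317524001898392
 spare [ 0.73883728 -0.20542141  0.07595929] 375
scene 4554 rect 614.3749389648438 -70.32730102539062 285.6897888183594 474.1661376953125 9.351750373840332
[[435.0, 140.0], [512.0, -327.0], [794.0, -281.0], [717.0, 187.0]]
 dark [271 156  11  20 171] [277. 166.] med [0.489 0.055 0.134] p5 [0.478 0.045 0.104] p95 [0.492 0.065 0.153]
 dark [221 210   3  17  28] [222. 219.] med [ 0.604 -0.096  0.129] p5 [ 0.603 -0.098  0.107] p95 [ 0.605 -0.094  0.162]
 dark [138 231  45  30 399] [162. 242.] med [ 0.671 -0.211  0.217] p5 [ 0.662 -0.253  0.128] p95 [ 0.68  -0.192  0.22 ]
 wheel ((538.4654541015625, 38.20919418334961), 87.36602020263672) 0.09408913911832784
 spare [ 0.74366384 -0.2034475   0.07690101] 428
```

```bash
python3 - <<'E'
from h import *
for name in("top","scene"):
    C=cam(name);P=cloud(C);hsv=cv2.cvtColor(C["img"],cv2.COLOR_BGR2HSV)
    x,y,z=P[...,0],P[...,1],P[...,2]
    m=((abs(z-0.021)<0.008)&(hsv[...,1]<90)&(hsv[...,2]>110)&(x>.35)&(x<.72)&(y>-.35)&(y<.2)).astype(np.uint8)
    ys,xs=np.nonzero(m); Q=(onz(C,np.c_[xs,ys],0.02)[:,:2]*1000).astype(np.float32)
    # keep points not isolated: largest component after closing
    mm=cv2.morphologyEx(m,cv2.MORPH_CLOSE,np.ones((25,25))); mm=cv2.morphologyEx(mm,cv2.MORPH_OPEN,np.ones((9,9)))
    n,l,s,c=cv2.connectedComponentsWithStats(mm); k=1+np.argmax(s[1:,4]); keep=l[ys,xs]==k
    (cx,cy),(w,h),a=r=cv2.minAreaRect(Q[keep]); print(name,r, cv2.boxPoints(r).round(0).tolist())
    # wheel ring upper points: algebraic ellipse via rim fit
    wz=((abs(z-0.095)<0.006)&(x>.36)&(x<.64)&(y>-.08)&(y<.16)).astype(np.uint8)
    wz=cv2.morphologyEx(wz,cv2.MORPH_OPEN,np.ones((3,3)))
    ct=max(cv2.findContours(wz,cv2.RETR_EXTERNAL,cv2.CHAIN_APPROX_NONE)[0],key=cv2.contourArea)[:,0]
    q=(onz(C,ct,0.097)[:,:2]*1000).astype(np.float32); print(" wheel",cv2.fitEllipse(cv2.convexHull(q)),cv2.minEnclosingCircle(q))
    # crank top cap
    cr=(abs(z-0.151)<0.005)&(x>.36)&(x<.64)&(y>-.02)&(y<.16)
    if cr.any():print(" crank top",np.median(P[cr],0).round(4),P[cr].min(0).round(3),P[cr].max(0).round(3))
    ht=(abs(z-0.178)<0.004)&(x>.45)&(x<.65)&(y>-.25)&(y<-.03); 
    if ht.any():print(" hopper",cv2.minAreaRect((P[ht][:,:2]*1000).astype(np.float32)))
    ip=(z>0.03)&(abs(x-.44)<.03)&(abs(y-.05)<.05)
    if ip.any():print(" low things",np.c_[P[ip]].max(0).round(3),np.median(P[ip],0).round(3),ip.sum())
E
```

```text
top ((569.5562744140625, -166.1341552734375), (169.4047393798828, 300.171142578125), 9.326057434082031) [[462.0, -32.0], [510.0, -328.0], [677.0, -301.0], [629.0, -4.0]]
 wheel ((535.573974609375, 36.617149353027344), (172.590576171875, 172.85809326171875), 49.22035598754883) ((535.4853515625, 36.37394332885742), 86.90740203857422)
 crank top [0.4798 0.0555 0.1503] [0.468 0.043 0.147] [0.492 0.068 0.154]
 hopper ((588.239013671875, -156.41360473632812), (110.0093994140625, 118.15927124023438), 9.527853965759277)
 low things [0.47  0.093 0.152] [0.459 0.05  0.093] 470
scene ((570.4607543945312, -145.89036560058594), (173.05166625976562, 340.0885314941406), 9.731067657470703) [[456.0, 7.0], [514.0, -328.0], [684.0, -299.0], [627.0, 36.0]]
 wheel ((540.8419189453125, 37.051048278808594), (172.8179473876953, 173.9097442626953), 50.63204574584961) ((540.6785888671875, 36.474082946777344), 87.53919982910156)
 crank top [0.4826 0.0558 0.1519] [0.468 0.044 0.146] [0.493 0.069 0.154]
 hopper ((571.9315795898438, -147.9019775390625), (82.21830749511719, 98.68038177490234), 9.851705551147461)
 low things [0.47  0.087 0.151] [0.464 0.029 0.095] 134
```

```bash
cat >> h.py <<'E'
YAW=np.deg2rad(9.5); F0=np.array([.561,-.101,0]); WC=np.array([.5385,.037]); 
RF=R.from_euler('z',YAW).as_matrix()
def F(x,y,z): return F0+RF@np.array([x,y,z])/1000
def plan(targets,yaw=None):
    """targets: world TCP positions; yaw: world angle (deg) wanted for tool y, tool down"""
    o=status.get_obs(); Rt=R.from_rotvec(o["eef_rot"]); M=Rt.as_matrix()
    dr=np.zeros(3)
    if yaw is not None:
        c=[]
        for s in(0,180):
            a=np.deg2rad(yaw+s); ty=np.array([np.cos(a),np.sin(a),0]); tz=np.array([0,0,-1.])
            c.append(np.rad2deg((Rt.inv()*R.from_matrix(np.c_[np.cross(ty,tz),ty,tz])).as_rotvec()))
        dr=min(c,key=np.linalg.norm)
    print("t",round(float(o["time"]),2),"pos",np.round(o["eef_pos"],4),"ty",round(float(np.degrees(np.arctan2(M[1,1],M[0,1]))),1),"q",np.round(o["joints"],2),"F",np.round(o["ft_force"],1),"w",round(float(o["grip_width"]),4))
    print("dr",dr.round(1))
    for t in np.atleast_2d(targets): print((np.round(M.T@(np.array(t)-o["eef_pos"]),3)).tolist())
E
python3 - <<'E'
from h import *
print(F(87.5,-150,210))
C=cam("top"); print("post px",proj(C,[[WC[0]+.105*np.cos(np.deg2rad(a)),WC[1]+.105*np.sin(np.deg2rad(a)),.11] for a in(150,162,174)]).round(1).tolist())
plan([F(87.5,-150,300)],9.5)
E
```

```text
[ 0.67205713 -0.23450117  0.21      ]
post px [[203.5, 253.3], [213.7, 257.8], [224.6, 260.0]]
t 0.35 pos [0.2196 0.5042 0.2311] ty 66.5 q [ 0.96  0.26  1.54 -0.    1.35 -0.2 ] F [ 0.4 -1.1 -0. ] w 0.0855
dr [-0.  0. 57.]
[-0.71, -0.497, -0.069]
```

Request:
{"method": "arm_command", "body": {"commands": [{"dp": [0,0,-0.04],"dr": [0,0,0],"hand": 0},{"dp": [-0.03,-0.02,-0.069],"dr": [0,0,3],"hand": 0},{"dp": [-0.71,-0.497,-0.069],"dr": [0,0,57],"hand": 0},{"dp": [-0.71,-0.497,-0.069],"dr": [0,0,57],"hand": 0},{"dp": [-0.71,-0.497,-0.069],"dr": [0,0,57],"hand": 0},{"dp": [-0.71,-0.497,-0.069],"dr": [0,0,57],"hand": 0},{"dp": [-0.71,-0.497,-0.069],"dr": [0,0,57],"hand": 0},{"dp": [-0.71,-0.497,-0.069],"dr": [0,0,57],"hand": 0},{"dp": [-0.71,-0.497,-0.069],"dr": [0,0,57],"hand": 0},{"dp": [-0.71,-0.497,-0.069],"dr": [0,0,57],"hand": 0},{"dp": [-0.71,-0.497,-0.069],"dr": [0,0,57],"hand": 0},{"dp": [-0.71,-0.497,-0.069],"dr": [0,0,57],"hand": 0}]}}

```text
time: 1.35
eef_pos: [0.455, 0.1194, 0.2992]
eef_rot: [2.031, 2.396, 0.001]
ft_force: [0.8, 0.6, 1.0]
grip_width: 0.0854
```

```bash
python3 - <<'E'
from h import *
plan([F(87.5,-150,300)],9.5)
C=cam("wrist");save("w1",C)
E
```

```text
t 1.35 pos [0.455  0.1194 0.2992] ty 9.4 q [ 0.02  0.07  1.6   0.    1.47 -0.15] F [0.8 0.6 1. ] w 0.0854
dr [ 0.  -0.  -0.1]
[-0.385, 0.156, -0.001]
```

View pics/w1.png

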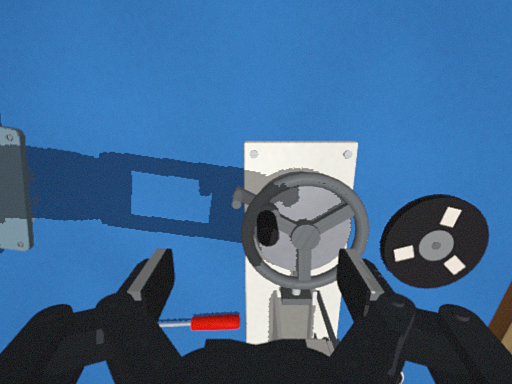

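The wrist view from above shows the flywheel hub at (305,237), the crank at (268,225) and the index post at about (238,197). This is useful for the later index direction. Next I go on to the lever.

Request:
{"method": "arm_command", "body": {"commands": [{"dp": [-0.385,0.156,-0.001],"dr": [0,0,0],"hand": 0.3},{"dp": [-0.385,0.156,-0.001],"dr": [0,0,0],"hand": 0.3},{"dp": [-0.385,0.156,-0.001],"dr": [0,0,0],"hand": 0.3},{"dp": [-0.385,0.156,-0.001],"dr": [0,0,0],"hand": 0.3},{"dp": [-0.385,0.156,-0.001],"dr": [0,0,0],"hand": 0.3},{"dp": [-0.385,0.156,-0.001],"dr": [0,0,0],"hand": 0.3},{"dp": [-0.385,0.156,-0.001],"dr": [0,0,0],"hand": 0.3},{"dp": [-0.385,0.156,-0.001],"dr": [0,0,0],"hand": 0.3},{"dp": [-0.385,0.156,-0.001],"dr": [0,0,0],"hand": 0.3},{"dp": [-0.385,0.156,-0.001],"dr": [0,0,0],"hand": 0.3},{"dp": [-0.385,0.156,-0.001],"dr": [0,0,0],"hand": 0.3},{"dp": [-0.385,0.156,-0.001],"dr": [0,0,0],"hand": 0.3}]}}

```text
time: 2.4
eef_pos: [0.6718, -0.2348, 0.2969]
eef_rot: [-2.032, -2.391, 0.001]
ft_force: [-0.3, 0.3, 0.8]
grip_width: 0.0598
```

```bash
python3 - <<'E'
from h import *
C=cam("wrist");save("w2",C)
P=cloud(C);hsv=cv2.cvtColor(C["img"],cv2.COLOR_BGR2HSV)
Pf=(P-F0)@RF*1000
m=(hsv[...,2]<70)&(Pf[...,2]>195)&(Pf[...,2]<235)&(abs(Pf[...,0]-87)<40)&(abs(Pf[...,1]+143)<60)
q=Pf[m];print(len(q),np.median(q,0) if len(q) else 0,np.percentile(q,[2,98],axis=0) if len(q) else 0)
plan([F(87.5,-150,191.5)],9.5)
# from 300 mm down
E
```

```text
1638 [  85.26983114 -135.86435607  218.65922466] [[  77.22681582 -170.8471956   212.57878729]
 [  93.47518923 -104.88313698  220.68300049]]
t 2.45 pos [ 0.6715 -0.2331  0.2982] ty 9.4 q [-0.49  0.54  0.96  0.    1.65 -0.65] F [-0.6  1.   0.5] w 0.06
dr [-0.1 -0.1 -0.1]
[-0.002, 0.001, 0.107]
```

View pics/w2.png

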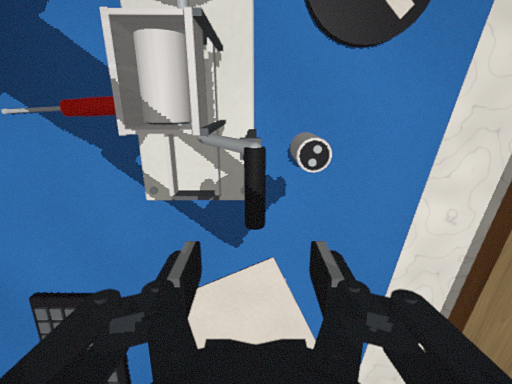

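The lever handle runs from (254,145) to (256,228), between and ahead of the fingers. The capacitor lies in the hopper at (163,75). The handle measures about 18 mm wide at the expected height, so I correct the origin by a few mm and grasp.

```bash
sed -i 's/F0=np.array(\[.561,-.101,0\])/F0=np.array([.5588,-.0980,0])/' h.py; python3 - <<'E'
from h import *
plan([F(87.5,-149,192)],9.5)
E
```

```text
t 2.45 pos [ 0.6715 -0.2331  0.2982] ty 9.4 q [-0.49  0.54  0.96  0.    1.65 -0.65] F [-0.6  1.   0.5] w 0.06
dr [-0.1 -0.1 -0.1]
[0.003, -0.001, 0.106]
```

Request:
{"method": "arm_command", "body": {"commands": [{"dp": [0.003,-0.001,0.03],"dr": [0,0,0],"hand": 0.3},{"dp": [0.003,-0.001,0.06],"dr": [0,0,0],"hand": 0.3},{"dp": [0.003,-0.001,0.09],"dr": [0,0,0],"hand": 0.3},{"dp": [0.003,-0.001,0.106],"dr": [0,0,0],"hand": 0.3},{"dp": [0.003,-0.001,0.106],"dr": [0,0,0],"hand": 0.3},{"dp": [0.003,-0.001,0.106],"dr": [0,0,0],"hand": 0.7},{"dp": [0.003,-0.001,0.106],"dr": [0,0,0],"hand": 0.9},{"dp": [0.003,-0.001,0.106],"dr": [0,0,0],"hand": 0.9},{"dp": [0.003,-0.001,0.106],"dr": [0,0,0],"hand": 0.9},{"dp": [0.003,-0.001,0.106],"dr": [0,0,0],"hand": 0.9},{"dp": [0.003,-0.001,0.106],"dr": [0,0,0],"hand": 0.9},{"dp": [0.003,-0.001,0.106],"dr": [0,0,0],"hand": 0.9}], "grip_force": 25}}

```text
time: 3.45
eef_pos: [0.6703, -0.2301, 0.1968]
eef_rot: [2.029, 2.395, 0.001]
ft_force: [-3.8, 1.7, 6.3]
grip_width: 0.0174
```

```bash
python3 - <<'E'
from h import *
o=status.get_obs(); p=(np.array(o["eef_pos"])-F0)@RF*1000; print("tcp in feeder",p.round(1),np.round(o["moment"],2))
th=np.linspace(.6,-1.0,25)[1:]
base=np.array([np.sin(.6),0,np.cos(.6)])
plan([np.array(o["eef_pos"])+RF@(np.array([np.sin(t),0,np.cos(t)])-base)*.1 for t in th])
E
```

```text
tcp in feeder [  88.2 -148.7  196.8] [ 0.18  0.64 -0.  ]
t 3.45 pos [ 0.6703 -0.2301  0.1968] ty 9.5 q [-0.49  0.57  1.15 -0.    1.42 -0.65] F [-3.8  1.7  6.3] w 0.0174
dr [0. 0. 0.]
[-0.0, -0.006, -0.004]
[-0.0, -0.011, -0.007]
[-0.0, -0.018, -0.01]
[-0.0, -0.024, -0.012]
[-0.0, -0.03, -0.014]
[-0.0, -0.037, -0.016]
[-0.0, -0.043, -0.017]
[-0.0, -0.05, -0.017]
[-0.0, -0.056, -0.018]
[-0.0, -0.063, -0.017]
[-0.0, -0.07, -0.017]
[-0.0, -0.076, -0.016]
[-0.0, -0.083, -0.014]
[-0.0, -0.089, -0.012]
[-0.0, -0.095, -0.01]
[-0.0, -0.101, -0.007]
[-0.0, -0.107, -0.004]
[-0.0, -0.113, -0.0]
[-0.0, -0.118, 0.004]
[-0.0, -0.123, 0.008]
[-0.0, -0.128, 0.013]
[-0.0, -0.133, 0.018]
[-0.0, -0.137, 0.023]
[-0.0, -0.141, 0.028]
```

Request:
{"method": "arm_command", "body": {"commands": [{"dp": [0,-0.006,-0.004],"dr": [0,0,0],"hand": 0.9},{"dp": [0,-0.011,-0.007],"dr": [0,0,0],"hand": 0.9},{"dp": [0,-0.018,-0.01],"dr": [0,0,0],"hand": 0.9},{"dp": [0,-0.024,-0.012],"dr": [0,0,0],"hand": 0.9},{"dp": [0,-0.03,-0.014],"dr": [0,0,0],"hand": 0.9},{"dp": [0,-0.037,-0.016],"dr": [0,0,0],"hand": 0.9},{"dp": [0,-0.043,-0.017],"dr": [0,0,0],"hand": 0.9},{"dp": [0,-0.05,-0.017],"dr": [0,0,0],"hand": 0.9},{"dp": [0,-0.056,-0.018],"dr": [0,0,0],"hand": 0.9},{"dp": [0,-0.063,-0.017],"dr": [0,0,0],"hand": 0.9},{"dp": [0,-0.07,-0.017],"dr": [0,0,0],"hand": 0.9},{"dp": [0,-0.076,-0.016],"dr": [0,0,0],"hand": 0.9}]}}

```text
time: 4.45
eef_pos: [0.5974, -0.2424, 0.2134]
eef_rot: [2.025, 2.392, 0.006]
ft_force: [4.9, 1.7, 4.0]
grip_width: 0.0169
```

Request:
{"method": "arm_command", "body": {"commands": [{"dp": [0,-0.007,0.002],"dr": [0,0,0],"hand": 0.9},{"dp": [0,-0.013,0.004],"dr": [0,0,0],"hand": 0.9},{"dp": [0,-0.019,0.006],"dr": [0,0,0],"hand": 0.9},{"dp": [0,-0.025,0.009],"dr": [0,0,0],"hand": 0.9},{"dp": [0,-0.031,0.012],"dr": [0,0,0],"hand": 0.9},{"dp": [0,-0.037,0.016],"dr": [0,0,0],"hand": 0.9},{"dp": [0,-0.042,0.02],"dr": [0,0,0],"hand": 0.9},{"dp": [0,-0.047,0.024],"dr": [0,0,0],"hand": 0.9},{"dp": [0,-0.052,0.029],"dr": [0,0,0],"hand": 0.9},{"dp": [0,-0.057,0.034],"dr": [0,0,0],"hand": 0.9},{"dp": [0,-0.061,0.039],"dr": [0,0,0],"hand": 0.9},{"dp": [0,-0.065,0.044],"dr": [0,0,0],"hand": 0.9}]}}

```text
time: 5.45
eef_pos: [0.5313, -0.2534, 0.1657]
eef_rot: [2.03, 2.396, 0.001]
ft_force: [14.3, 7.8, 32.4]
grip_width: 0.0167
```

```bash
python3 - <<'E'
from h import *
o=status.get_obs(); p=(np.array(o["eef_pos"])-F0)@RF*1000; print("tcp in feeder",p.round(1),(np.array(o["ft_force"])@RF).round(1))
C=cam("scene");save("s2",C)
P=(cloud(C)-F0)@RF*1000
E
```

```text
tcp in feeder [ -52.8 -148.8  165.7] [15.4  5.3 32.4]
```

View pics/s2.png

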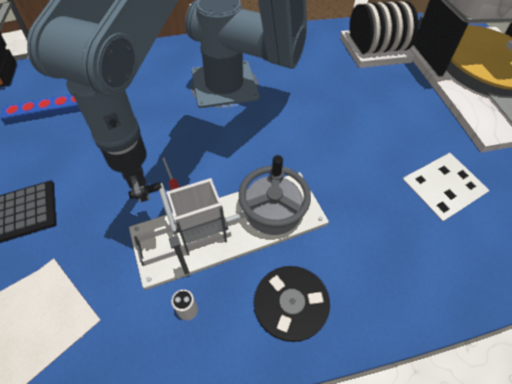

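The lever is at its open stop: the TCP moved 141 mm in x as computed, with a reaction of about 36 N along the tangent. In the picture the hopper looks empty, at (195,200). Now I swing it home.

Request:
{"method": "arm_command", "body": {"commands": [{"dp": [0,0.004,-0.005],"dr": [0,0,0],"hand": 0.9},{"dp": [0,0.008,-0.01],"dr": [0,0,0],"hand": 0.9},{"dp": [0,0.013,-0.015],"dr": [0,0,0],"hand": 0.9},{"dp": [0,0.018,-0.02],"dr": [0,0,0],"hand": 0.9},{"dp": [0,0.023,-0.024],"dr": [0,0,0],"hand": 0.9},{"dp": [0,0.028,-0.028],"dr": [0,0,0],"hand": 0.9},{"dp": [0,0.034,-0.032],"dr": [0,0,0],"hand": 0.9},{"dp": [0,0.04,-0.035],"dr": [0,0,0],"hand": 0.9},{"dp": [0,0.046,-0.038],"dr": [0,0,0],"hand": 0.9},{"dp": [0,0.052,-0.04],"dr": [0,0,0],"hand": 0.9},{"dp": [0,0.058,-0.042],"dr": [0,0,0],"hand": 0.9},{"dp": [0,0.065,-0.044],"dr": [0,0,0],"hand": 0.9}]}}

```text
time: 6.5
eef_pos: [0.5906, -0.2436, 0.2098]
eef_rot: [-2.027, -2.391, 0.011]
ft_force: [-8.2, -2.5, 4.7]
grip_width: 0.017
```

Request:
{"method": "arm_command", "body": {"commands": [{"dp": [0,0.006,-0.001],"dr": [0,0,0],"hand": 0.9},{"dp": [0,0.013,-0.001],"dr": [0,0,0],"hand": 0.9},{"dp": [0,0.02,-0.002],"dr": [0,0,0],"hand": 0.9},{"dp": [0,0.026,-0.001],"dr": [0,0,0],"hand": 0.9},{"dp": [0,0.033,-0.001],"dr": [0,0,0],"hand": 0.9},{"dp": [0,0.039,0],"dr": [0,0,0],"hand": 0.9},{"dp": [0,0.046,0.002],"dr": [0,0,0],"hand": 0.9},{"dp": [0,0.052,0.004],"dr": [0,0,0],"hand": 0.9},{"dp": [0,0.058,0.006],"dr": [0,0,0],"hand": 0.9},{"dp": [0,0.065,0.009],"dr": [0,0,0],"hand": 0.9},{"dp": [0,0.071,0.013],"dr": [0,0,0],"hand": 0.9},{"dp": [0,0.076,0.016],"dr": [0,0,0],"hand": 0.9}]}}

```text
time: 7.5
eef_pos: [0.667, -0.2308, 0.1923]
eef_rot: [-2.028, -2.392, 0.008]
ft_force: [-5.5, -2.4, 3.2]
grip_width: 0.0169
```

Request:
{"method": "arm_command", "body": {"commands": [{"dp": [0,0.003,0.002],"dr": [0,0,0],"hand": 0.9},{"dp": [0,0.005,0.003],"dr": [0,0,0],"hand": 0.9},{"dp": [0,0.005,0.003],"dr": [0,0,0],"hand": 0.9}]}}

```text
time: 7.75
eef_pos: [0.6702, -0.2303, 0.19]
eef_rot: [-2.026, -2.39, 0.012]
ft_force: [-12.5, -2.0, 7.9]
grip_width: 0.0168
```

Request:
{"method": "arm_command", "body": {"commands": [{"dp": [0,0.003,0.002],"dr": [0,0,0],"hand": 0.9},{"dp": [0,0.006,0.004],"dr": [0,0,0],"hand": 0.9},{"dp": [0,0.008,0.006],"dr": [0,0,0],"hand": 0.9},{"dp": [0,0.008,0.006],"dr": [0,0,0],"hand": 0.9},{"dp": [0,0.008,0.006],"dr": [0,0,0],"hand": 0.9}]}}

```text
time: 8.17
eef_pos: [0.6706, -0.2303, 0.1895]
eef_rot: [-2.023, -2.382, 0.027]
ft_force: [-45.1, -1.4, 38.8]
grip_width: 0.017
```

Request:
{"method": "arm_command", "body": {"commands": [{"dp": [0,-0.005,-0.004],"dr": [0,0,0],"hand": 0.9},{"dp": [0,-0.008,-0.006],"dr": [0,0,0],"hand": 0.7},{"dp": [0,-0.008,-0.006],"dr": [0,0,0],"hand": 0.3},{"dp": [0,-0.008,-0.006],"dr": [0,0,0],"hand": 0.3},{"dp": [0,-0.008,-0.006],"dr": [0,0,0],"hand": 0.3},{"dp": [0,-0.008,-0.006],"dr": [0,0,0],"hand": 0.3},{"dp": [0,-0.008,-0.006],"dr": [0,0,0],"hand": 0.3},{"dp": [0,-0.008,-0.03],"dr": [0,0,0],"hand": 0.3},{"dp": [0,-0.008,-0.06],"dr": [0,0,0],"hand": 0.3},{"dp": [0,-0.008,-0.09],"dr": [0,0,0],"hand": 0.3},{"dp": [0,-0.008,-0.11],"dr": [0,0,0],"hand": 0.3},{"dp": [0,-0.008,-0.11],"dr": [0,0,0],"hand": 0.3}]}}

```text
time: 9.17
eef_pos: [0.6771, -0.2297, 0.301]
eef_rot: [2.024, 2.39, 0.003]
ft_force: [-0.4, -0.1, 0.9]
grip_width: 0.06
```

```bash
python3 - <<'E'
from h import *
C=cam("wrist");save("w3",C)
P=cloud(C);hsv=cv2.cvtColor(C["img"],cv2.COLOR_BGR2HSV)
Pf=(P-F0)@RF*1000
m=(hsv[...,2]<70)&(Pf[...,2]>195)&(Pf[...,2]<235)&(abs(Pf[...,0]-87)<40)&(abs(Pf[...,1]+143)<60)
q=Pf[m];print(len(q),np.median(q,0),np.percentile(q,[2,98],axis=0))
plan([[WC[0]-.02,WC[1]-.1,.3]])
E
```

```text
1576 [  87.28222304 -139.28520015  218.58925546] [[  78.82566669 -173.85279132  212.18970807]
 [  95.31056671 -108.26727248  220.76054878]]
t 9.22 pos [ 0.6764 -0.2294  0.2981] ty 9.5 q [-0.48  0.54  0.96  0.    1.64 -0.65] F [ 0.4  0.3 -0.6] w 0.0596
dr [0. 0. 0.]
[0.19, -0.128, -0.003]
```

View pics/w3.png

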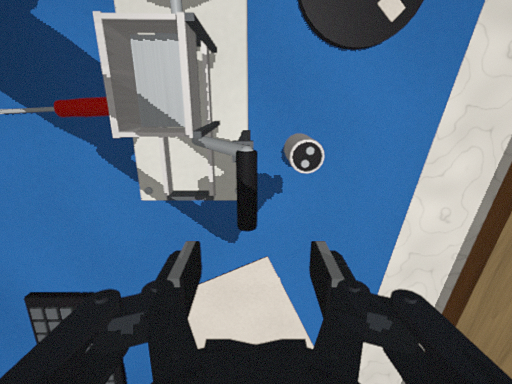

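The handle is back at the same place (87.3 mm against 87.0 mm before). The hopper is empty with the trap floor shut, and the spare is untouched at (303,153). Now I plan a look at the crank and post.

```bash
python3 - <<'E'
from h import *
p=camera_params("wrist"); T=np.array(p["T_tool_cam"]); print(T.round(3).tolist())
a=np.deg2rad(72); ty=np.array([np.cos(a),np.sin(a),0]); tz=np.array([0,0,-1.]); Rt=np.c_[np.cross(ty,tz),ty,tz]
u=np.array([np.cos(np.deg2rad(162)),np.sin(np.deg2rad(162))])
for off in(.02,.06,.1):
    pos=np.r_[WC+u*off,.30]
    C=dict(K=np.array(p["intrinsics"]),k1=p["k1"],Rc=Rt@T[:3,:3],c=Rt@T[:3,3]+pos)
    print(off,pos.round(3),proj(C,[np.r_[WC+u*r,z] for r,z in((0,.1),(.06,.152),(.105,.1))]).round(0).tolist())
plan([np.r_[WC+u*.06,.30]],72)
E
```

```text
[[-0.0, -0.951, -0.31, 0.079], [1.0, -0.001, 0.0, -0.001], [-0.0, -0.31, 0.951, -0.143], [0.0, 0.0, 0.0, 1.0]]
0.02 [0.519 0.043 0.3  ] [[256.0, 186.0], [256.0, 144.0], [256.0, 98.0]]
0.06 [0.481 0.056 0.3  ] [[256.0, 215.0], [256.0, 181.0], [256.0, 134.0]]
0.1 [0.443 0.068 0.3  ] [[256.0, 243.0], [256.0, 216.0], [256.0, 167.0]]
t 9.22 pos [ 0.6764 -0.2294  0.2981] ty 9.5 q [-0.48  0.54  0.96  0.    1.64 -0.65] F [ 0.4  0.3 -0.6] w 0.0596
dr [  0.1   0.3 -62.5]
[0.313, -0.145, -0.004]
```

Request:
{"method": "arm_command", "body": {"commands": [{"dp": [0.313,-0.145,-0.004],"dr": [0,0,-62.5],"hand": 0.3},{"dp": [0.313,-0.145,-0.004],"dr": [0,0,-62.5],"hand": 0.3},{"dp": [0.313,-0.145,-0.004],"dr": [0,0,-62.5],"hand": 0.3},{"dp": [0.313,-0.145,-0.004],"dr": [0,0,-62.5],"hand": 0.3},{"dp": [0.313,-0.145,-0.004],"dr": [0,0,-62.5],"hand": 0.3},{"dp": [0.313,-0.145,-0.004],"dr": [0,0,-62.5],"hand": 0.3},{"dp": [0.313,-0.145,-0.004],"dr": [0,0,-62.5],"hand": 0.3},{"dp": [0.313,-0.145,-0.004],"dr": [0,0,-62.5],"hand": 0.3},{"dp": [0.313,-0.145,-0.004],"dr": [0,0,-62.5],"hand": 0.3},{"dp": [0.313,-0.145,-0.004],"dr": [0,0,-62.5],"hand": 0.3},{"dp": [0.313,-0.145,-0.004],"dr": [0,0,-62.5],"hand": 0.3},{"dp": [0.313,-0.145,-0.004],"dr": [0,0,-62.5],"hand": 0.3}]}}

```text
time: 10.22
eef_pos: [0.4809, 0.0553, 0.298]
eef_rot: [-0.496, -3.101, 0.001]
ft_force: [0.3, 0.2, -0.2]
grip_width: 0.0596
```

Request:
{"method": "arm_command", "body": {"commands": [{"dp": [0,0,0],"dr": [0,0,0],"hand": 0.35},{"dp": [0,0,0],"dr": [0,0,0],"hand": 0.35}]}}

```text
time: 10.38
eef_pos: [0.4811, 0.0548, 0.2982]
eef_rot: [-0.496, -3.101, 0.0]
ft_force: [-0.2, 0.3, -0.0]
grip_width: 0.0556
```

```bash
cat > wheel.py <<'E'
from h import *
import sys
C=cam("wrist");save(sys.argv[1],C)
P=cloud(C);hsv=cv2.cvtColor(C["img"],cv2.COLOR_BGR2HSV); z=P[...,2]
near=np.hypot(P[...,0]-WC[0],P[...,1]-WC[1])
def cen(m,zz,lab):
    m=cv2.morphologyEx(m.astype(np.uint8),cv2.MORPH_OPEN,np.ones((3,3)))
    ct=cv2.findContours(m,cv2.RETR_EXTERNAL,cv2.CHAIN_APPROX_NONE)[0]
    if not ct: print(lab,"none");return
    c=max(ct,key=cv2.contourArea)[:,0]; q=(onz(C,c,zz)[:,:2]*1000).astype(np.float32)
    e=cv2.fitEllipse(cv2.convexHull(q)) if len(cv2.convexHull(q))>4 else None; k=cv2.minEnclosingCircle(q); print(lab,"n",len(c),"px",c.mean(0).round(0),"ell",e,"circ",k); return np.array(k[0])
w=cen((abs(z-.095)<.006)&(near<.1),.096,"wheel")
k=cen((abs(z-.152)<.004)&(near<.09),.152,"crank")
mp=(near>.094)&(near<.125)&(z>.06)
if mp.any(): print("post zmax",np.percentile(z[mp],[50,90,98]),mp.sum()); zp=np.percentile(z[mp],90); p=cen(mp&(z>zp-.006),zp,"post")
for n,v in(("crank",k),("post",p)): d=v-w; print(n,"ang",np.degrees(np.arctan2(d[1],d[0])),"r",np.hypot(*d))
E
python3 wheel.py w4; python3 -c "
from h import *
plan([0,0,0])"
```

```text
wheel n 373 px [259. 208.] ell ((534.0357666015625, 40.42306900024414), (170.75198364257812, 172.32553100585938), 76.55133056640625) circ ((534.0191040039062, 40.2374267578125), 86.30614471435547)
crank n 68 px [258. 179.] ell ((478.3199157714844, 58.38629913330078), (24.777830123901367, 24.9708251953125), 75.33242797851562) circ ((478.1449890136719, 58.18101119995117), 12.80009651184082)
post zmax [0.37881538 0.38581772 0.38706086] 2235
post n 102 px [ 22. 372.] ell ((448.2943115234375, 2.238529682159424), (5.747078895568848, 13.550945281982422), 11.958409309387207) circ ((448.0843811035156, 1.9173529148101807), 7.212655544281006)
crank ang 162.19593890584986 r 58.684656841239985
post ang -155.96691725365457 r 94.09146964151464
t 10.43 pos [0.4811 0.0548 0.2983] ty 71.8 q [-0.12  0.1   1.57 -0.    1.48 -1.37] F [ 0.1 -0.3  0.9] w 0.0554
dr [0. 0. 0.]
[0.44, -0.202, 0.299]
```

View pics/w4.png

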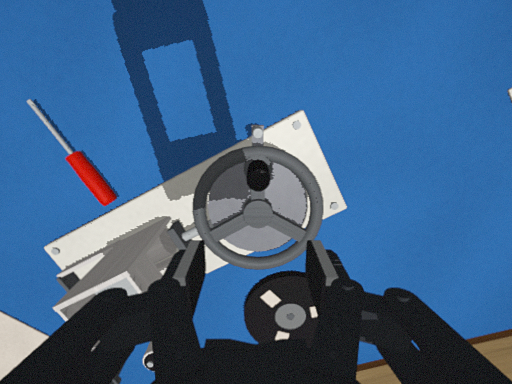

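Post, crank and hub line up at (258,131), (258,175) and (258,209), with the home direction at 162.2°. The script's "post" was a finger blob, so I discard it. Now I descend onto the crank.

```bash
python3 -c "
from h import *
plan([.480,.0565,.112],72.2)"
```

```text
t 10.43 pos [0.4811 0.0548 0.2983] ty 71.8 q [-0.12  0.1   1.57 -0.    1.48 -1.37] F [ 0.1 -0.3  0.9] w 0.0554
dr [-0.  -0.  -0.4]
[0.001, 0.001, 0.186]
```

Request:
{"method": "arm_command", "body": {"commands": [{"dp": [0.001,0.001,0.04],"dr": [0,0,0],"hand": 0.35},{"dp": [0.001,0.001,0.08],"dr": [0,0,0],"hand": 0.35},{"dp": [0.001,0.001,0.11],"dr": [0,0,0],"hand": 0.35},{"dp": [0.001,0.001,0.135],"dr": [0,0,0],"hand": 0.35},{"dp": [0.001,0.001,0.16],"dr": [0,0,0],"hand": 0.35},{"dp": [0.001,0.001,0.186],"dr": [0,0,0],"hand": 0.35},{"dp": [0.001,0.001,0.186],"dr": [0,0,0],"hand": 0.5},{"dp": [0.001,0.001,0.186],"dr": [0,0,0],"hand": 0.8},{"dp": [0.001,0.001,0.186],"dr": [0,0,0],"hand": 0.8},{"dp": [0.001,0.001,0.186],"dr": [0,0,0],"hand": 0.8},{"dp": [0.001,0.001,0.186],"dr": [0,0,0],"hand": 0.8},{"dp": [0.001,0.001,0.186],"dr": [0,0,0],"hand": 0.8}], "grip_force": 25}}

```text
time: 11.43
eef_pos: [0.4803, 0.0568, 0.1133]
eef_rot: [0.492, 3.102, -0.0]
ft_force: [2.3, -0.6, -10.7]
grip_width: 0.0255
```

```bash
python3 -c "
from h import *
c=np.array([.536,.038]); o=status.get_obs(); p=np.array(o['eef_pos']); print(np.degrees(np.arctan2(*(p[:2]-c)[::-1])))
M=R.from_rotvec(o['eef_rot']).as_matrix()
# tool-frame offsets for a circle r=.06, crank dir 162.2
for k in range(4):
  f=lambda d:np.array([np.cos(np.radians(162.2+d)),np.sin(np.radians(162.2+d)),0])*.06
  print([np.round((M.T@(f(90*k+7.5*i)-f(90*k)))[:2],4).tolist() for i in range(1,13)])
plan(p)"
```

```text
161.36295005743918
[[-0.0005, -0.0078], [-0.0021, -0.0155], [-0.0047, -0.0229], [-0.0082, -0.03], [-0.0126, -0.0365], [-0.0178, -0.0424], [-0.0237, -0.0475], [-0.0302, -0.0518], [-0.0373, -0.0553], [-0.0447, -0.0578], [-0.0524, -0.0593], [-0.0603, -0.0597]]
[[-0.0078, 0.0005], [-0.0155, 0.0021], [-0.0229, 0.0047], [-0.03, 0.0082], [-0.0365, 0.0126], [-0.0424, 0.0178], [-0.0475, 0.0237], [-0.0518, 0.0302], [-0.0553, 0.0373], [-0.0578, 0.0447], [-0.0593, 0.0524], [-0.0597, 0.0603]]
[[0.0005, 0.0078], [0.0021, 0.0155], [0.0047, 0.0229], [0.0082, 0.03], [0.0126, 0.0365], [0.0178, 0.0424], [0.0237, 0.0475], [0.0302, 0.0518], [0.0373, 0.0553], [0.0447, 0.0578], [0.0524, 0.0593], [0.0603, 0.0597]]
[[0.0078, -0.0005], [0.0155, -0.0021], [0.0229, -0.0047], [0.03, -0.0082], [0.0365, -0.0126], [0.0424, -0.0178], [0.0475, -0.0237], [0.0518, -0.0302], [0.0553, -0.0373], [0.0578, -0.0447], [0.0593, -0.0524], [0.0597, -0.0603]]
t 11.43 pos [0.4803 0.0568 0.1133] ty 72.0 q [-0.11  0.26  1.85 -0.    1.03 -1.37] F [  2.3  -0.6 -10.7] w 0.0255
dr [0. 0. 0.]
[0.0, 0.0, 0.0]
```

Request:
{"method": "arm_command", "body": {"commands": [{"dp": [-0.0005,-0.008,0],"dr": [0,0,0],"hand": 0.8},{"dp": [-0.002,-0.0155,0],"dr": [0,0,0],"hand": 0.8},{"dp": [-0.0045,-0.023,0],"dr": [0,0,0],"hand": 0.8},{"dp": [-0.008,-0.03,0],"dr": [0,0,0],"hand": 0.8},{"dp": [-0.0125,-0.0365,0],"dr": [0,0,0],"hand": 0.8},{"dp": [-0.018,-0.0425,0],"dr": [0,0,0],"hand": 0.8},{"dp": [-0.0235,-0.0475,0],"dr": [0,0,0],"hand": 0.8},{"dp": [-0.03,-0.052,0],"dr": [0,0,0],"hand": 0.8},{"dp": [-0.0375,-0.0555,0],"dr": [0,0,0],"hand": 0.8},{"dp": [-0.0445,-0.058,0],"dr": [0,0,0],"hand": 0.8},{"dp": [-0.0525,-0.0595,0],"dr": [0,0,0],"hand": 0.8},{"dp": [-0.06,-0.06,0],"dr": [0,0,0],"hand": 0.8}]}}

```text
time: 12.43
eef_pos: [0.5177, -0.0174, 0.1132]
eef_rot: [-0.493, -3.101, -0.004]
ft_force: [-1.3, 8.5, -4.1]
grip_width: 0.0253
```

Request:
{"method": "arm_command", "body": {"commands": [{"dp": [-0.008,0.0005,0],"dr": [0,0,0],"hand": 0.8},{"dp": [-0.0155,0.002,0],"dr": [0,0,0],"hand": 0.8},{"dp": [-0.023,0.0045,0],"dr": [0,0,0],"hand": 0.8},{"dp": [-0.03,0.008,0],"dr": [0,0,0],"hand": 0.8},{"dp": [-0.0365,0.0125,0],"dr": [0,0,0],"hand": 0.8},{"dp": [-0.0425,0.018,0],"dr": [0,0,0],"hand": 0.8},{"dp": [-0.0475,0.0235,0],"dr": [0,0,0],"hand": 0.8},{"dp": [-0.052,0.03,0],"dr": [0,0,0],"hand": 0.8},{"dp": [-0.0555,0.0375,0],"dr": [0,0,0],"hand": 0.8},{"dp": [-0.058,0.0445,0],"dr": [0,0,0],"hand": 0.8},{"dp": [-0.0595,0.0525,0],"dr": [0,0,0],"hand": 0.8},{"dp": [-0.06,0.06,0],"dr": [0,0,0],"hand": 0.8}]}}

```text
time: 13.43
eef_pos: [0.5947, 0.0202, 0.1132]
eef_rot: [0.492, 3.102, -0.001]
ft_force: [-6.1, -1.4, -0.2]
grip_width: 0.0255
```

Request:
{"method": "arm_command", "body": {"commands": [{"dp": [0.0005,0.008,0],"dr": [0,0,0],"hand": 0.8},{"dp": [0.002,0.0155,0],"dr": [0,0,0],"hand": 0.8},{"dp": [0.0045,0.023,0],"dr": [0,0,0],"hand": 0.8},{"dp": [0.008,0.03,0],"dr": [0,0,0],"hand": 0.8},{"dp": [0.0125,0.0365,0],"dr": [0,0,0],"hand": 0.8},{"dp": [0.018,0.0425,0],"dr": [0,0,0],"hand": 0.8},{"dp": [0.0235,0.0475,0],"dr": [0,0,0],"hand": 0.8},{"dp": [0.03,0.052,0],"dr": [0,0,0],"hand": 0.8},{"dp": [0.0375,0.0555,0],"dr": [0,0,0],"hand": 0.8},{"dp": [0.0445,0.058,0],"dr": [0,0,0],"hand": 0.8},{"dp": [0.0525,0.0595,0],"dr": [0,0,0],"hand": 0.8},{"dp": [0.06,0.06,0],"dr": [0,0,0],"hand": 0.8}]}}

```text
time: 14.43
eef_pos: [0.5552, 0.0967, 0.1132]
eef_rot: [0.492, 3.102, 0.002]
ft_force: [3.4, 1.9, -1.3]
grip_width: 0.025
```

Request:
{"method": "arm_command", "body": {"commands": [{"dp": [0.008,-0.0005,0],"dr": [0,0,0],"hand": 0.8},{"dp": [0.0155,-0.002,0],"dr": [0,0,0],"hand": 0.8},{"dp": [0.023,-0.0045,0],"dr": [0,0,0],"hand": 0.8},{"dp": [0.03,-0.008,0],"dr": [0,0,0],"hand": 0.8},{"dp": [0.0365,-0.0125,0],"dr": [0,0,0],"hand": 0.8},{"dp": [0.0425,-0.018,0],"dr": [0,0,0],"hand": 0.8},{"dp": [0.0475,-0.0235,0],"dr": [0,0,0],"hand": 0.8},{"dp": [0.052,-0.03,0],"dr": [0,0,0],"hand": 0.8},{"dp": [0.0555,-0.0375,0],"dr": [0,0,0],"hand": 0.8},{"dp": [0.058,-0.0445,0],"dr": [0,0,0],"hand": 0.8},{"dp": [0.0595,-0.0525,0],"dr": [0,0,0],"hand": 0.8},{"dp": [0.06,-0.06,0],"dr": [0,0,0],"hand": 0.8}]}}

```text
time: 15.43
eef_pos: [0.48, 0.056, 0.1131]
eef_rot: [0.493, 3.102, -0.0]
ft_force: [3.9, 2.4, 2.8]
grip_width: 0.0255
```

Request:
{"method": "arm_command", "body": {"commands": [{"dp": [0,0,0],"dr": [0,0,0],"hand": 0.8},{"dp": [0,0,0],"dr": [0,0,0],"hand": 0.8}]}}

```text
time: 15.6
eef_pos: [0.4798, 0.0551, 0.1131]
eef_rot: [0.494, 3.103, -0.003]
ft_force: [1.0, -2.4, 6.3]
grip_width: 0.0253
```

Request:
{"method": "arm_command", "body": {"commands": [{"dp": [0,0,0],"dr": [0,0,0],"hand": 0.35},{"dp": [0,0,0],"dr": [0,0,0],"hand": 0.35},{"dp": [0,0,0],"dr": [0,0,0],"hand": 0.35},{"dp": [0,0,0],"dr": [0,0,0],"hand": 0.35},{"dp": [0,0,0],"dr": [0,0,0],"hand": 0.35},{"dp": [0,0,-0.03],"dr": [0,0,0],"hand": 0.35},{"dp": [0,0,-0.07],"dr": [0,0,0],"hand": 0.35},{"dp": [0,0,-0.11],"dr": [0,0,0],"hand": 0.35},{"dp": [0,0,-0.15],"dr": [0,0,0],"hand": 0.35},{"dp": [-0.001,-0.001,-0.186],"dr": [0,0,0],"hand": 0.35},{"dp": [-0.001,-0.001,-0.186],"dr": [0,0,0],"hand": 0.35},{"dp": [-0.001,-0.001,-0.186],"dr": [0,0,0],"hand": 0.35}]}}

```text
time: 16.6
eef_pos: [0.4817, 0.0557, 0.3011]
eef_rot: [0.491, 3.098, 0.0]
ft_force: [0.3, 0.5, -1.4]
grip_width: 0.0556
```

```bash
sed -i 's/near<.125)&(z>.06)/near<.118)\&(z>.045)\&(z<.16)\&(P[...,0]<.47)/' wheel.py; python3 wheel.py w5
python3 - <<'E'
from h import *
plan([0,0,0]); a=cv2.imread("pics/w4.png");b=cv2.imread("pics/w5.png")
cv2.imwrite("pics/cmp.png",np.hstack([cv2.resize(i[100:260,170:340],None,fx=2.3,fy=2.3,interpolation=3) for i in(a,b)]))
C=cam("top");save("t2",C);D=cam("scene");save("s3",D)
cv2.imwrite("pics/both.png",np.vstack([cv2.resize(C["img"][90:270,160:420],(780,540)[:2],interpolation=3)]))
E
```

```text
wheel n 371 px [258. 206.] ell ((533.9667358398438, 40.160499572753906), (170.93325805664062, 171.5630645751953), 79.52928924560547) circ ((534.0901489257812, 40.32032012939453), 86.26610565185547)
crank n 64 px [254. 178.] ell ((477.6580505371094, 55.252784729003906), (24.341358184814453, 25.254335403442383), 71.42530822753906) circ ((477.48333740234375, 55.49486541748047), 12.87435245513916)
post zmax [0.0769197  0.10008226 0.10071071] 179
post n 26 px [257. 132.] ell ((437.40252685546875, 71.93336486816406), (10.409082412719727, 11.571431159973145), 71.896240234375) circ ((437.2955322265625, 72.0137939453125), 5.772150039672852)
crank ang 164.99358240188465 r 58.605442883320556
post ang 161.86999417835372 r 101.8512351641793
t 16.65 pos [0.4805 0.0559 0.299 ] ty 72.0 q [-0.12  0.1   1.57 -0.    1.47 -1.37] F [-1.1  0.1  0.8] w 0.0554
dr [0. 0. 0.]
[0.44, -0.202, 0.299]
```

View pics/cmp.png

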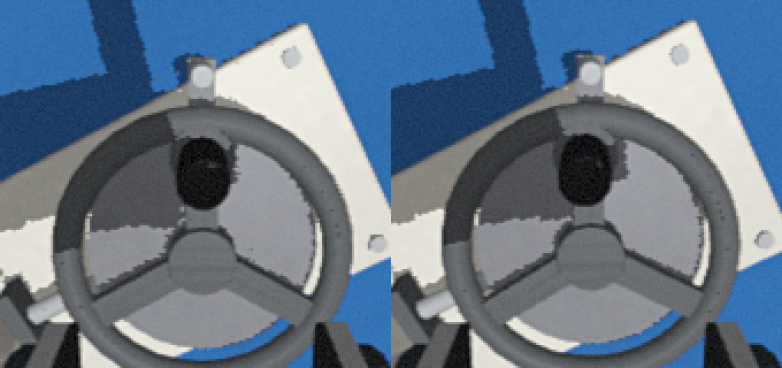

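View pics/s3.png

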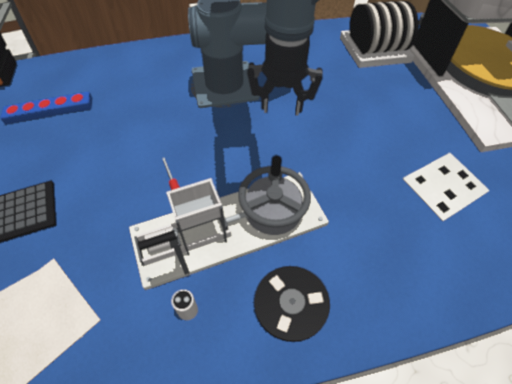

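The crank now stands about 2.8° past the post: the right half of the picture shows it shifted left of the post line, and I measured 165.0° against 162. Next I check the capacitor.

View pics/both.png

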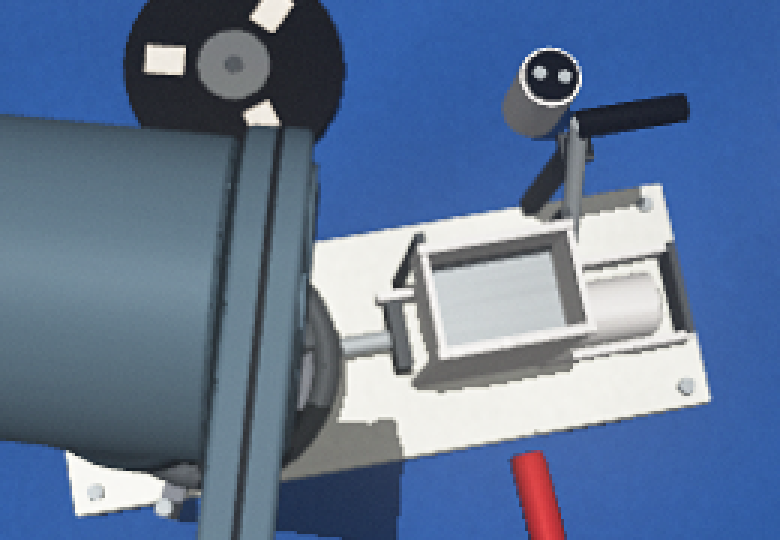

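The capacitor lies on the outfeed, hard by the end stop side, and the pusher is home. I regrasp the crank 3 mm clockwise to bring it in line with the post.

Request:
{"method": "arm_command", "body": {"commands": [{"dp": [0.001,0.004,0.04],"dr": [0,0,0],"hand": 0.35},{"dp": [0.001,0.004,0.08],"dr": [0,0,0],"hand": 0.35},{"dp": [0.001,0.004,0.11],"dr": [0,0,0],"hand": 0.35},{"dp": [0.001,0.004,0.135],"dr": [0,0,0],"hand": 0.35},{"dp": [0.001,0.004,0.16],"dr": [0,0,0],"hand": 0.35},{"dp": [0.001,0.004,0.186],"dr": [0,0,0],"hand": 0.35},{"dp": [0.001,0.004,0.186],"dr": [0,0,0],"hand": 0.5},{"dp": [0.001,0.004,0.186],"dr": [0,0,0],"hand": 0.8},{"dp": [0.001,0.004,0.186],"dr": [0,0,0],"hand": 0.8},{"dp": [0.001,0.004,0.186],"dr": [0,0,0],"hand": 0.8},{"dp": [0.001,0.004,0.186],"dr": [0,0,0],"hand": 0.8},{"dp": [0.001,0.004,0.186],"dr": [0,0,0],"hand": 0.8}]}}

```text
time: 17.75
eef_pos: [0.4796, 0.0599, 0.1122]
eef_rot: [-0.492, -3.1, 0.001]
ft_force: [-0.9, -3.1, -18.5]
grip_width: 0.0255
```

Request:
{"method": "arm_command", "body": {"commands": [{"dp": [0,0,0],"dr": [0,0,0],"hand": 0.8},{"dp": [0,0,0],"dr": [0,0,0],"hand": 0.35},{"dp": [0,0,0],"dr": [0,0,0],"hand": 0.35},{"dp": [0,0,0],"dr": [0,0,0],"hand": 0.35},{"dp": [0,0,0],"dr": [0,0,0],"hand": 0.35},{"dp": [0,0,-0.03],"dr": [0,0,0],"hand": 0.35},{"dp": [0,0,-0.07],"dr": [0,0,0],"hand": 0.35},{"dp": [0,0,-0.11],"dr": [0,0,0],"hand": 0.35},{"dp": [0,0,-0.15],"dr": [0,0,0],"hand": 0.35},{"dp": [-0.001,-0.004,-0.186],"dr": [0,0,0],"hand": 0.35},{"dp": [-0.001,-0.004,-0.186],"dr": [0,0,0],"hand": 0.35},{"dp": [-0.001,-0.004,-0.186],"dr": [0,0,0],"hand": 0.35}]}}

```text
time: 18.75
eef_pos: [0.4822, 0.0556, 0.3023]
eef_rot: [0.491, 3.095, 0.001]
ft_force: [-0.1, -0.9, -0.3]
grip_width: 0.0555
```

```bash
python3 wheel.py w6|grep -E "ang|circ"; python3 wheel.py w7 | grep ang
```

```text
wheel n 364 px [257. 204.] ell ((534.0813598632812, 40.202728271484375), (171.05007934570312, 171.74844360351562), 65.49210357666016) circ ((534.04736328125, 40.17082977294922), 86.33545684814453)
crank n 66 px [258. 176.] ell ((478.98150634765625, 59.6823844909668), (24.388988494873047, 24.697834014892578), 81.13579559326172) circ ((478.88592529296875, 59.775840759277344), 12.642471313476562)
post n 26 px [257. 130.] ell ((437.2054748535156, 71.80763244628906), (11.019580841064453, 11.390467643737793), 121.98173522949219) circ ((437.0289001464844, 71.70929718017578), 5.809872627258301)
crank ang 160.43420049798948 r 58.54178590296887
post ang 161.99185007196283 r 102.01596500268263
crank ang 160.5335304758058 r 58.48553061678044
post ang 161.84527789382554 r 101.7387089332964
```

It is now 1.6° short of the post, so I do one finer regrasp 1.6 mm anticlockwise of the last.

Request:
{"method": "arm_command", "body": {"commands": [{"dp": [0.001,0.0024,0.04],"dr": [0,0,0],"hand": 0.35},{"dp": [0.001,0.0024,0.08],"dr": [0,0,0],"hand": 0.35},{"dp": [0.001,0.0024,0.11],"dr": [0,0,0],"hand": 0.35},{"dp": [0.001,0.0024,0.135],"dr": [0,0,0],"hand": 0.35},{"dp": [0.001,0.0024,0.16],"dr": [0,0,0],"hand": 0.35},{"dp": [0.001,0.0024,0.186],"dr": [0,0,0],"hand": 0.35},{"dp": [0.001,0.0024,0.186],"dr": [0,0,0],"hand": 0.5},{"dp": [0.001,0.0024,0.186],"dr": [0,0,0],"hand": 0.8},{"dp": [0.001,0.0024,0.186],"dr": [0,0,0],"hand": 0.8},{"dp": [0.001,0.0024,0.186],"dr": [0,0,0],"hand": 0.8},{"dp": [0.001,0.0024,0.186],"dr": [0,0,0],"hand": 0.8},{"dp": [0.001,0.0024,0.186],"dr": [0,0,0],"hand": 0.8}]}}

```text
time: 19.85
eef_pos: [0.4796, 0.0586, 0.1125]
eef_rot: [-0.492, -3.101, -0.0]
ft_force: [0.8, 1.5, -15.4]
grip_width: 0.0252
```

Request:
{"method": "arm_command", "body": {"commands": [{"dp": [0,0,0],"dr": [0,0,0],"hand": 0.8},{"dp": [0,0,0],"dr": [0,0,0],"hand": 0.35},{"dp": [0,0,0],"dr": [0,0,0],"hand": 0.35},{"dp": [0,0,0],"dr": [0,0,0],"hand": 0.35},{"dp": [0,0,0],"dr": [0,0,0],"hand": 0.35},{"dp": [0,0,-0.03],"dr": [0,0,0],"hand": 0.35},{"dp": [0,0,-0.07],"dr": [0,0,0],"hand": 0.35},{"dp": [0,0,-0.11],"dr": [0,0,0],"hand": 0.35},{"dp": [0,0,-0.15],"dr": [0,0,0],"hand": 0.35},{"dp": [-0.001,-0.0024,-0.186],"dr": [0,0,0],"hand": 0.35},{"dp": [-0.001,-0.0024,-0.186],"dr": [0,0,0],"hand": 0.35},{"dp": [-0.001,-0.0024,-0.186],"dr": [0,0,0],"hand": 0.35}]}}

```text
time: 20.85
eef_pos: [0.4821, 0.0555, 0.3021]
eef_rot: [0.492, 3.095, 0.0]
ft_force: [0.6, -1.0, -0.5]
grip_width: 0.0552
```

```bash
python3 wheel.py w8|grep ang; python3 wheel.py w9 | grep ang; python3 -c "
from h import *
C=cam('scene');save('s4',C);b=C['img'];a=cv2.imread('pics/scene.png')
cv2.imwrite('pics/fin.png',cv2.resize(b[145:330,120:345],None,fx=3.2,fy=3.2,interpolation=3))"
```

```text
crank ang 161.69158279193078 r 58.55535848718942
post ang 161.8801960380823 r 101.96519771860795
crank ang 161.96221341382216 r 58.53941886248019
post ang 162.1304924112684 r 101.88750195682677
```

View pics/fin.png

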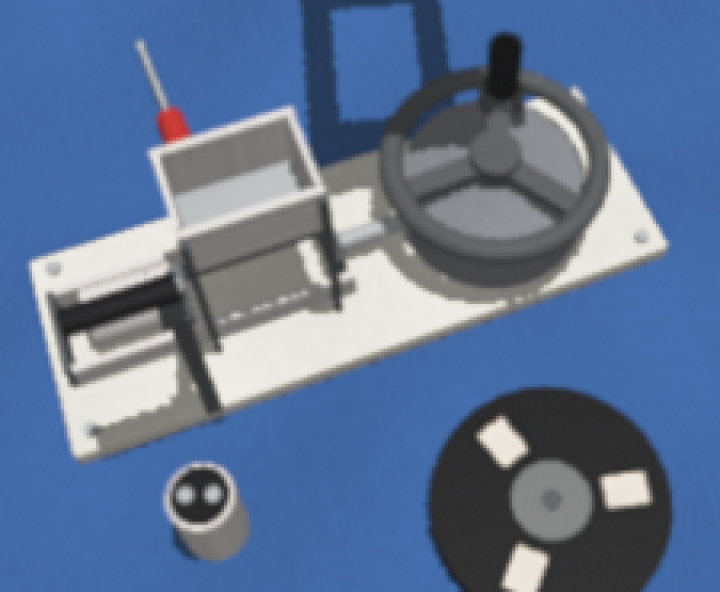

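The crank is now within 0.2° of the post. The capacitor shows under the lever handle on the outfeed at (125,335), the trap is shut, the bystanders are in place, and the gripper is clear at z 0.30.

```bash
python3 -c "
from bench import sign_off; print(sign_off())"
```

```text
the job is handed in; nothing more can be done
None
```

The job is done and handed in at about 21 s on the robot's clock.

- **Lever:** I swung it to its open stop, where it pushed back with about 36 N. I then swung it back against its home stop. After release the handle was within about 0.3 mm of where it started, and the hopper was empty with its floor shut.
- **Flywheel:** I turned the crank one full turn anticlockwise. The first stop was 2.8° past the post. I regrasped it twice, first back clockwise (1.6° short), then slightly forward. The last two pictures put it 0.2° from the post line.
- **Last pictures:** The capacitor lies on the outfeed and the pusher looks home. The spare, reel and screwdriver look undisturbed. The gripper is open, well above everything.

**Forces:** pressing the lever home, the wrist force peaked at about 59 N (limit 120 N).

**Checks that disagreed:** the cameras differed by a few millimetres on the wheel centre. My first automatic reading of the index post was really a gripper finger, so I dropped it and measured the post again properly.

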